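Fish a dropped ring out from between two topping units

TASK

A steel ring has dropped into the narrow gap between the two topping units. Take the T-handled bent rod from its stand, reach under the tie bar with its foot, hook the ring by feel with the toe and draw it along the dented tray until it lies flat on the worktop just in front of the gap, clear of the units; go gently, as the thin tray and the units bear only a light touch, and do not touch the ring with the gripper. Then hang the rod back on its stand as it hung before, let go, and leave the jar, the nozzle and the cup alone.

Things in the scene. Friction and masses are not known exactly. Their poses are not given: they have to be found in the camera images.
- hook: bent rod with wooden T-handle, 160 g. Origin: centre of the handle bar, 150 mm long (own x), 14 wide (y), 18 tall; grasp it there from above, across y. A 7 mm steel rod goes down from its middle, bends at z = -122.5 into a foot running to x = +50, then down into a toe with a 14 mm ball, ending at z = -150 (24 below the foot's underside). Starts hung on the stand, axes along the stand's
- toe (a point): lowest point of the 14 mm ball that ends the rod's toe, 50 mm in x and -150 mm in z from the handle's centre; same axes as the rod
- ring: dropped flat steel ring, outer diameter 44 mm, hole 26 mm, 3.2 mm thick, 25 to 50 g. Origin: centre of its underside. Lies loose on the far half of the tray, centred below or up to 20 mm beyond the tie bar, so that only the foot can reach it, from the near side
- bay: two metal topping units, fixed, with a straight 48 mm wide gap between them. Origin: on the worktop (z = 0) in mid gap, below the tray's crease. x runs along the gap, away from its open near end (mouth) at x = -90; the units end at x = +170, each 130 mm wide, 90 tall (flat lids with grips up to 104). Neither units nor tray stand a push over about 15 N
- mouth (a point): the middle of the gap's open near end, at worktop height, 90 mm from the origin of the units along their -x; same axes
- stand: white rod stand, fixed, base 170 x 90 mm. Origin: centre of its underside. Posts at x = -65 and +65 carry the handle bar in open notches, 20 mm wide at the bottom and wider above (lips to z = 174). Hung, the handle's centre is at x = 0, y = 0, z = 160, the foot points to the stand's +x, the toe is 10 mm above the worktop
- jar: bystander: a closed glass jar, diameter 54, height 85; origin at its underside's centre
- nozzle: bystander: a steel piping nozzle standing as a cone, diameter 34, height 45; origin at its underside's centre
- cup: bystander: an aluminium cup, rim diameter 72, height 75; origin at its underside's centre
- crease (a point): crease of the dented thin tray that covers the gap's floor from x = -90 to +165 of the units; always 12 mm above the worktop, at their x = 0. From it each half slopes up or down by an unmeasured amount (feel it): near edge, at the mouth, 2 to 22 mm above the worktop; far half up to 60 mm per m. Rigid to the touch; open step down to the worktop at the mouth
- bar (a point): middle of the tie bar that joins the units across the gap: 20 mm wide, at x = +10 to +30 of the units, z = 82 to 94 mm above the worktop; open below and before it
Not all that is in view belongs to the job. Of the things like the hook, leave any that is purple; of the rest the larger one is meant.

How it is judged:
By the outcome, as a careful person would: the job done as asked, in the order asked, and still so for the second after the job is handed in, with the robot touching nothing.
It also fails if it takes over 72 s, if anything falls off the work surface, if the arm or the gripper's body presses on something with over 40 N, if the wrist force passes 120 N, or if a joint passes its speed limit or range.

ROBOT

A 6-joint arm with a two-finger parallel gripper is mounted at the origin on the work surface. World frame = base frame: x ahead of the robot, y to its left, z up, the work surface at z = 0. Lengths are in m, angles in rad, forces in N, time in s.
With the tool pointing down it reaches from about 0.325 to 0.775 m from the base axis. Payload 5.5 kg.
Tool frame: the origin (TCP) lies midway between the tips of the shut fingers; the grasp point (between the pads) lies 19 mm behind it; z points along the fingers, y is the line along which they close (so a half turn about z gives the same grasp; the last joint's range is limited). The gripper opens to 85 mm and grips with 20 to 120 N. Pads are 22 mm wide; open, the fingers measure 114 mm over their backs; the gripper's body (76 mm by 85 mm) begins 54 mm behind the grasp point. The pads swing forward as they close: fully open they stand 13 mm farther back than shut.
Start: joints at [-1.191, 0.091, 1.231, -0, 1.82, -0.057], TCP at [0.254, -0.544, 0.209] pointing down, gripper open.
Joint ranges: [-2.87, 2.87], [-0.86, 2.18], [0.17, 2.46], [-1.51, 4.65], [0.06, 2.69], [-2.65, 2.65]. Speed limits (rad/s): [2.57, 2.57, 3.01, 3.14, 3.14, 3.14].

INTERFACE

Orientations are given as a rotation vector (axis times angle).
In Python, from station import env, eyes gives the robot as it stands. The module is installed in compiled form; this text tells all that it offers.
- The arm moves only by the tool arm_command, never from a script. Its arguments are lists of equal length, an entry for each row: "linear": the shift along the tool's x, y, z in units of 50 mm (1.0 is 50 mm), a list of three; "rot": the turn, a rotation vector about the tool's x, y, z in units of 8 degrees (1.0 is 8 degrees), a list of three. A call has 1 to 12 rows; each row is the pose to reach, as a shift and turn from the pose commanded when the call began, along the tool's axes at that moment; what a row does not reach only later rows make up. A row lasts 1/10 s, in which the tool goes at most 50 mm and 8.59 degrees, less where a joint would pass 70% of its speed; a pose out of reach is approached as far as the arm can. A call with a gripper value outside its range is refused whole. "fingers" is the gripper command: -1 is shut, 1 is fully open, values between are in proportion, set as the call begins (left out, the last holds). The fingers move at their own pace and stop on an object; "newtons" is the grip in N (left out, the last holds). Time passes only in rows, so rows that repeat a pose let the fingers close. It gives the time, the measured TCP pose, the force, the opening and the grip force at its end, in the units of the state.
- env.state(): the state, without advancing time (a new reading comes with each control period).
- eyes.camera(name): name is "scene" or "top"; returns a dict with "img" (420x560x3 uint8, red, green, blue), "vertical_fov" (degrees; the focal length in pixels is half the picture's height over the tangent of half this angle, whatever the lens; pixels are square), "cx", "cy" (the principal point, pixels), "extrinsics" (4x4, takes a point from camera to world coordinates). Camera axes: x right, y down, z forward; pixel columns grow to the right and rows downward; lengths in m; the calibration is good to about 2 mm. A picture is of the moment at which its call begins. There is no depth.
- env.hand_in(): hands the job in; it is judged then, once.
The state is a dict: "clock": time; "joint_positions": joint angles; "qvel": joint speeds; "tau": joint torques, N m; "ee_pos": TCP position; "orientation": TCP orientation; "wrist_force": force on the tool from outside, world axes, zero at the start; "wrist_torque": the same for the moment, N m; "gripper_width": finger opening in m; "grip_force": force on a finger pad.
Only numpy, scipy, OpenCV 4.12 (cv2) and the standard library are available. Lean on these libraries where they do the work, as an engineer would, in place of code of your own. Each camera call takes 0.05 s, during which the arm holds its last target. There are 200 camera calls.

## Working session

There is one attempt and no reset: what is moved stays moved. The work goes in short steps, Python scripts to look and compute and a tool call to move; the robot and the scene stay as the last step left them, time stands still between calls to the robot, and variables do not carry over. Pictures are saved under pics/ and viewed, at most 10 in all, crops included, and the job is handed in when it is done.

Besides the shell and the picture viewer there is one more tool, called after "Emit:" in YAML: its name, and indented under it one key for each argument. arm_command: Moves the arm, as the interface text tells. Its arguments: {"type":"object","properties":{"linear":{"type":"array"},"rot":{"type":"array"},"fingers":{"type":"number"},"newtons":{"type":"number"}},"required":["linear","rot"]}

```bash
mkdir -p pics; cat > h.py <<'E'
import numpy as np, cv2, pickle
from station import env, eyes
def snap(n,tag):
    c=eyes.camera(n); cv2.imwrite(f'pics/{tag}.png',c['img'][:,:,::-1]); pickle.dump(c,open(f'pics/{tag}.pkl','wb')); return c
def load(tag): return pickle.load(open(f'pics/{tag}.pkl','rb'))
def ray(c,u,v):
    f=c['img'].shape[0]/2/np.tan(np.radians(c['vertical_fov'])/2); E=np.array(c['extrinsics'])
    d=E[:3,:3]@np.array([(u-c['cx'])/f,(v-c['cy'])/f,1]); return E[:3,3],d
def onz(c,u,v,z):
    o,d=ray(c,u,v); return o+d*(z-o[2])/d[2]
def proj(c,p):
    f=c['img'].shape[0]/2/np.tan(np.radians(c['vertical_fov'])/2); E=np.array(c['extrinsics'])
    q=E[:3,:3].T@(np.array(p)-E[:3,3]); return np.array([c['cx']+f*q[0]/q[2],c['cy']+f*q[1]/q[2]])
E
python3 - <<'E'
from h import *
a=snap('scene','s0'); b=snap('top','t0')
for c in(a,b): print(c['vertical_fov'],c['cx'],c['cy'],np.round(c['extrinsics'],3).tolist())
print(env.state())
E
```

```text
52.814020824673435 273.5918530968194 203.1628687983856 [[-0.338, 0.701, -0.628, 0.963], [0.941, 0.254, -0.223, 0.172], [0.003, -0.667, -0.745, 0.728], [0.0, 0.0, 0.0, 1.0]]
53.997003524012314 282.5102142271831 213.51847774435572 [[0.017, -0.998, 0.066, 0.399], [-1.0, -0.017, -0.004, -0.022], [0.005, -0.066, -0.998, 1.169], [0.0, 0.0, 0.0, 1.0]]
{'clock': 0.1, 'joint_positions': array([-1.19068296e+00,  9.17793951e-02,  1.23178502e+00, -1.78976067e-05,
        1.81983267e+00, -5.67331439e-02]), 'qvel': array([-0.00085472, -0.00145722, -0.0023631 , -0.00065987, -0.00039438,
       -0.00167759]), 'tau': array([ 2.53258440e-03, -4.60215032e+01, -4.19219971e+01, -3.64610673e-05,
        1.06352835e-02,  3.03085778e-05]), 'ee_pos': array([ 0.25371023, -0.54337828,  0.20845545]), 'orientation': array([-3.06521505e+00, -6.80361596e-01,  4.82923110e-04]), 'wrist_force': array([-0.19956768, -0.82322515,  0.16179774]), 'wrist_torque': array([-0.00974981, -0.02095048,  0.03794798]), 'grip_force': 0.0, 'gripper_width': 0.08531948479037764}
```

View pics/s0.png

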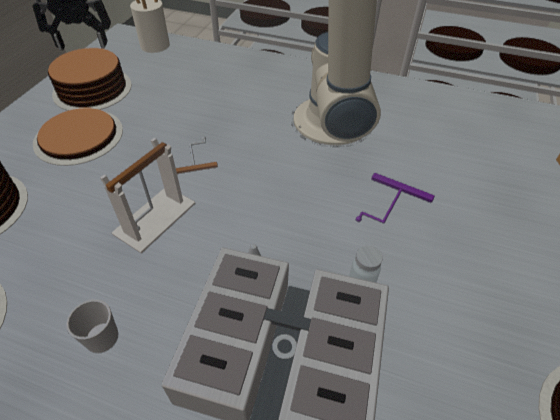

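View pics/t0.png

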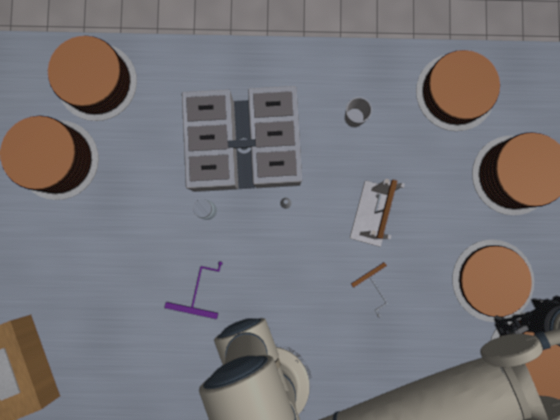

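The scene view shows the stand with the hung brown-handled rod at about (140,190). The purple rod is at (400,190) and a smaller decoy at (205,160). The units are around (280,340), with the ring at (285,346). The top view shows the units at (242,140) with the mouth at about (245,188), and the handle at (387,208).

```bash
python3 - <<'E'
from h import *
def crop(tag,x0,y0,x1,y1,s):
    c=load(tag)['img'][y0:y1,x0:x1,::-1]; cv2.imwrite(f'pics/{tag}_c{x0}.png',cv2.resize(c,None,fx=s,fy=s,interpolation=cv2.INTER_CUBIC))
crop('t0',175,80,415,255,3.3333)
crop('s0',100,130,400,355,2.6666)
E
```

```text
(no output)
```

View pics/t0_c175.png

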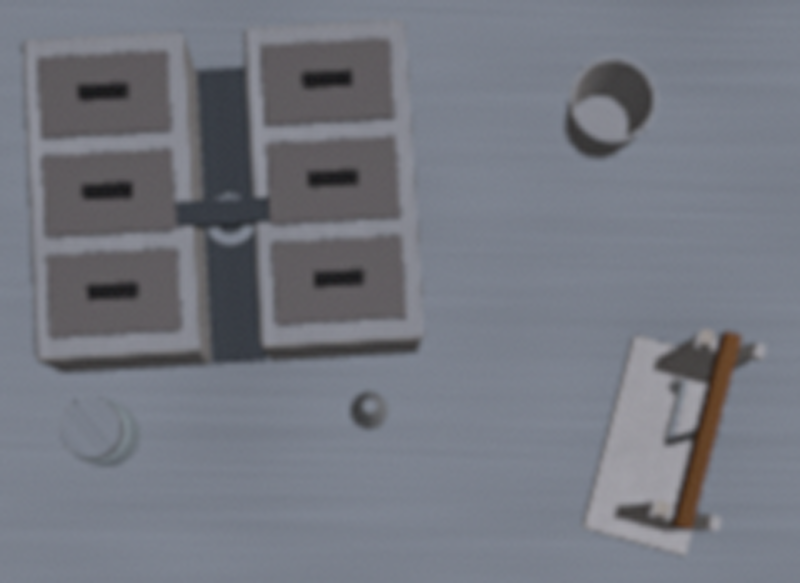

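View pics/s0_c100.png

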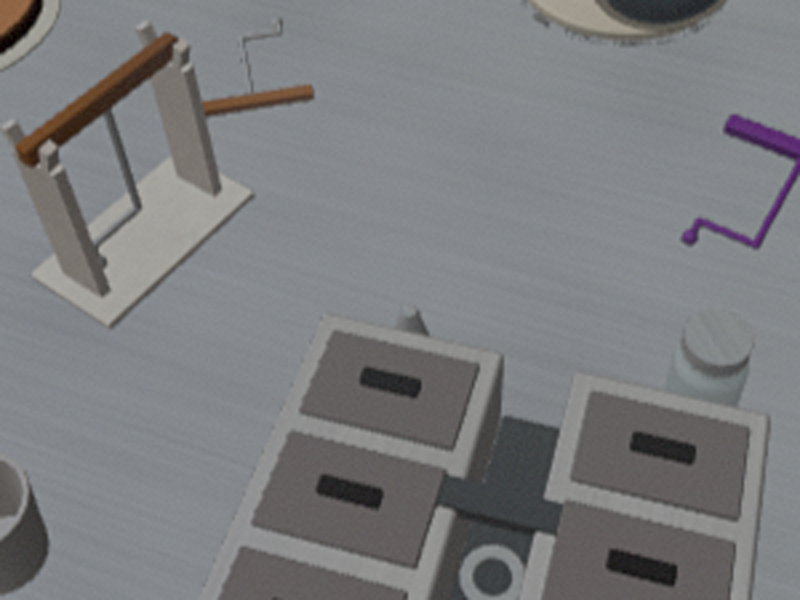

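The top crop shows lid corners at about (40,358), (415,342), (403,25) and (27,40), with the ring peeking out below the bar at (230,235). The handle ends are at (738,333) and (684,525). The scene crop shows the ring at (490,575), beyond the bar.

```bash
python3 - <<'E'
from h import *
t=load('t0'); s=load('s0')
T=lambda U,V:(175+(U+.5)/3.3333-.5,80+(V+.5)/3.3333-.5)
C={k:onz(t,*T(*p),.09)[:2] for k,p in dict(ln=(39,358),li=(207,355),ri=(263,349),rn=(416,341),lf=(26,40),lif=(184,34),rif=(246,30),rf=(404,25)).items()}
for k,v in C.items(): print(k,v.round(4))
# bay frame fit: local coords of corners
loc=dict(ln=(-.09,.154),li=(-.09,.024),ri=(-.09,-.024),rn=(-.09,-.154),lf=(.17,.154),lif=(.17,.024),rif=(.17,-.024),rf=(.17,-.154))
L=np.array([loc[k] for k in C]);W=np.array([C[k] for k in C])
Lm,Wm=L.mean(0),W.mean(0);H=(L-Lm).T@(W-Wm);a=np.arctan2(H[0,1]-H[1,0],H[0,0]+H[1,1])
R=np.array([[np.cos(a),-np.sin(a)],[np.sin(a),np.cos(a)]]);o=Wm-R@Lm
print('bay',o,np.degrees(a),'res mm',((W-(L@R.T+o))*1e3).round(1).tolist())
np.savez('bay.npz',R=R,o=o)
# handle
def brown(c,x0,y0,x1,y1):
    h=cv2.cvtColor(c['img'],cv2.COLOR_RGB2HSV)[y0:y1,x0:x1]
    m=((h[...,0]<18)&(h[...,1]>120)).astype(np.uint8)
    v,u=np.nonzero(m); r=cv2.minAreaRect(np.stack([u+x0,v+y0],1).astype(np.float32)); return m.sum(),(u.mean()+x0,v.mean()+y0),r
for c,b in((t,(365,170,405,245)),(s,(100,138,168,195))):
    n,m,r=brown(c,*b); bx=cv2.boxPoints(r); print(n,m,r,)
    i=np.argsort(bx[:,1]); e=[bx[i[:2]].mean(0),bx[i[2:]].mean(0)]
    print([onz(c,*p,.166).round(4) for p in e], onz(c,*m,.166).round(4))
# ring in scene
g=cv2.cvtColor(s['img'],cv2.COLOR_RGB2GRAY)
m=np.zeros_like(g); m[330:362,272:299]=(g[330:362,272:299]>130)
v,u=np.nonzero(m); e=cv2.fitEllipse(cv2.convexHull(np.stack([u,v],1))); print(e)
for z in(.01,.014,.018):
    p=onz(s,*e[0],z)[:2]; print(z,p,R.T@(p-o))
# ring top
for z in(.012,.017):
    p=onz(t,*T(230,217),z)[:2]; print('top',R.T@(p-o))
for n,p,z in(('jar',(93,428),.085),('noz',(371,405),.045)):print(n,onz(t,*T(*p),z).round(3),R.T@(onz(t,*T(*p),z)[:2]-o))
E
```

```text
ln [0.5355 0.2276]
li [0.5402 0.0952]
ri [0.5458 0.051 ]
rn [ 0.5543 -0.0698]
lf [0.7918 0.2463]
lif [0.7991 0.1199]
rif [0.8034 0.0703]
rf [ 0.8099 -0.0565]
bay [0.63260666 0.08274277] 3.9520157214243987 res mm [[3.3, -2.5], [-0.9, -5.3], [1.3, -1.5], [0.9, 7.3], [0.2, -1.8], [-1.4, 1.5], [-0.5, -0.3], [-2.9, 2.6]]
247 (np.float64(386.6842105263158), np.float64(208.12955465587044)) ((386.4332580566406, 208.9822998046875), (5.2864990234375, 58.486839294433594), 14.858613014221191)
[array([ 0.5505, -0.2984,  0.166 ]), array([ 0.4113, -0.2618,  0.166 ])] [ 0.4827 -0.2806  0.166 ]
542 (np.float64(129.43726937269372), np.float64(165.82472324723247)) ((130.10409545898438, 166.3966064453125), (65.27620697021484, 52.765716552734375), 5.389311790466309)
[array([ 0.4249, -0.3265,  0.166 ]), array([ 0.556, -0.254,  0.166])] [ 0.4934 -0.2902  0.166 ]
((288.5561218261719, 348.26507568359375), (24.20842742919922, 34.028648376464844), 115.55962371826172)
0.01 [0.66845899 0.09695028] [0.03674626 0.01170274]
0.014 [0.67010096 0.09737091] [0.03841333 0.01200921]
0.018 [0.67174294 0.09779155] [0.04008039 0.01231569]
top [0.03687079 0.00161864]
top [0.03567191 0.00123037]
jar [0.481 0.184 0.085] [-0.14401704  0.11181759]
noz [ 0.507 -0.036  0.045] [-0.13328287 -0.10941468]
```

```bash
cat >> h.py <<'E'
from scipy.spatial.transform import Rotation as Ro
def goal(x,y,z,yaw=None,pitch0=True):
    """units (linear, rot) from the present measured pose to TCP x,y,z with tool x at yaw deg, pointing down"""
    s=env.state(); R=Ro.from_rotvec(s['orientation']).as_matrix()
    y0=np.degrees(np.arctan2(R[1,0],R[0,0])); yaw=y0 if yaw is None else yaw
    T=Ro.from_euler('z',yaw,degrees=True).as_matrix()@np.diag([1,-1,-1])
    print('yaw',y0.round(2),'tilt',np.degrees(np.arccos(-R[2,2])).round(2),'lin',(R.T@(np.array([x,y,z])-s['ee_pos'])/.05).round(3),'rot',(np.degrees(Ro.from_matrix(R.T@T).as_rotvec())/8).round(3))
E
python3 - <<'E'
from h import *
s=load('s0')
h=cv2.cvtColor(s['img'],cv2.COLOR_RGB2HSV)
m=((h[...,0]<18)&(h[...,1]>110)).astype(np.uint8); m[:,:104]=0;m[:,169:]=0;m[:140]=0;m[200:]=0
n,l,st,ce=cv2.connectedComponentsWithStats(m)
for i in range(1,n):
    if st[i,4]>40: print(st[i],ce[i],onz(s,*ce[i],.164))
print(proj(s,(.481,-.280,.165)))
goal(.481,-.280,.215,-14.7)
E
```

```text
[106 143  60  49 537] [133.67225326 168.15456238] [ 0.4946182  -0.28053314  0.164     ]
[137.60356735 163.30750589]
yaw 25.03 tilt 0.1 lin [ 6.348 -2.85  -0.125] rot [-1.300e-02  4.000e-03  4.966e+00]
```

Emit:
arm_command:
  linear:
    - [0.4,-0.2,-0.1]
    - [1.1,-0.5,-0.2]
    - [1.9,-0.85,-0.3]
    - [2.7,-1.2,-0.3]
    - [3.5,-1.55,-0.3]
    - [4.3,-1.9,-0.3]
    - [5.0,-2.25,-0.3]
    - [5.6,-2.5,-0.3]
    - [6.05,-2.7,-0.3]
    - [6.35,-2.85,-0.3]
    - [6.35,-2.85,-0.3]
    - [6.35,-2.85,-0.3]
  rot:
    - [0,0,0.3]
    - [0,0,0.8]
    - [0,0,1.4]
    - [0,0,2.0]
    - [0,0,2.7]
    - [0,0,3.4]
    - [0,0,4.0]
    - [0,0,4.5]
    - [0,0,4.8]
    - [0,0,4.96]
    - [0,0,4.96]
    - [0,0,4.96]
  fingers: 1

```text
clock: 1.3
ee_pos: [0.4811, -0.2802, 0.224]
orientation: [3.116, -0.399, -0.001]
wrist_force: [-0.7, -0.7, -0.1]
gripper_width: 0.0854
grip_force: 0.0
```

```bash
python3 - <<'E'
from h import *
a=snap('scene','s1'); b=snap('top','t1'); s=env.state(); print(s['ee_pos'],s['clock'])
A=cv2.resize(a['img'][60:260,60:220,::-1],None,fx=2.5,fy=2.5,interpolation=cv2.INTER_CUBIC)
B=cv2.resize(b['img'][130:330,300:460,::-1],None,fx=2.5,fy=2.5,interpolation=cv2.INTER_CUBIC)
cv2.imwrite('pics/m1.png',np.hstack([A,B]))
E
```

```text
[ 0.4806817  -0.28089991  0.22424116] 1.4
```

View pics/m1.png

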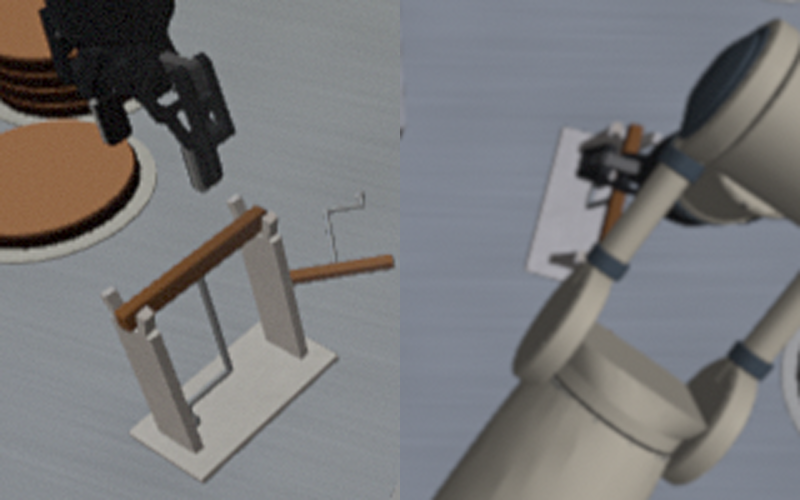

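The picture shows the open gripper above the handle. The rod joins the handle at crop (203,280), which is scene pixel (141,172).

```bash
python3 - <<'E'
from h import *
a=load('s1'); b=load('t1')
P=lambda U,V:(60+(U+.5)/2.5-.5,60+(V+.5)/2.5-.5)
print('rod top',onz(a,*P(203,281),.151))
print('ends top edge',onz(a,*P(262,209),.169),onz(a,*P(122,312),.169))
print('posts tops',onz(a,*P(236,198),.174),onz(a,*P(270,215),.174),onz(a,*P(108,291),.174),onz(a,*P(146,313),.174))
goal(.482,-.280,.141,-14.7)
E
```

```text
rod top [ 0.48867796 -0.27161852  0.151     ]
ends top edge [ 0.41424918 -0.25766468  0.169     ] [ 0.55236776 -0.2962528   0.169     ]
posts tops [ 0.41426164 -0.2804876   0.174     ] [ 0.4234749  -0.24414011  0.174     ] [ 0.54098649 -0.3145394   0.174     ] [ 0.55094531 -0.27503352  0.174     ]
yaw -14.68 tilt 0.03 lin [ 0.022 -0.024  1.665] rot [0.001 0.004 0.002]
```

Emit:
arm_command:
  linear:
    - [0.02,-0.04,0.3]
    - [0.02,-0.04,0.7]
    - [0.02,-0.04,1.1]
    - [0.02,-0.04,1.4]
    - [0.02,-0.04,1.6]
    - [0.02,-0.04,1.66]
    - [0.02,-0.04,1.66]
  rot:
    - [0,0,0.06]
    - [0,0,0.06]
    - [0,0,0.06]
    - [0,0,0.06]
    - [0,0,0.06]
    - [0,0,0.06]
    - [0,0,0.06]

```text
clock: 2.1
ee_pos: [0.4826, -0.2786, 0.1413]
orientation: [-3.114, 0.414, 0.0]
wrist_force: [0.3, -0.1, 0.9]
gripper_width: 0.0857
grip_force: 0.0
```

Emit:
arm_command:
  linear:
    - [0,0,0]
    - [0,0,0]
    - [0,0,0]
    - [0,0,0]
    - [0,0,0]
    - [0,0,0]
    - [0,0,0]
    - [0,0,0]
    - [0,0,0]
    - [0,0,0]
  rot:
    - [0,0,0]
    - [0,0,0]
    - [0,0,0]
    - [0,0,0]
    - [0,0,0]
    - [0,0,0]
    - [0,0,0]
    - [0,0,0]
    - [0,0,0]
    - [0,0,0]
  fingers: -1
  newtons: 70

```text
clock: 3.1
ee_pos: [0.4829, -0.2787, 0.142]
orientation: [3.114, -0.414, 0.001]
wrist_force: [-1.4, 0.1, 4.9]
gripper_width: 0.0111
grip_force: 69.1
```

Emit:
arm_command:
  linear:
    - [0,0,-0.1]
    - [0,0,-0.3]
    - [0,0,-0.6]
    - [0,0,-1.0]
    - [0,0,-1.5]
    - [0,0,-2.0]
    - [0,0,-2.5]
    - [0,0,-3.0]
    - [0,0,-3.4]
    - [0,0,-3.6]
    - [0,0,-3.6]
    - [0,0,-3.6]
  rot:
    - [0,0,0]
    - [0,0,0]
    - [0,0,0]
    - [0,0,0]
    - [0,0,0]
    - [0,0,0]
    - [0,0,0]
    - [0,0,0]
    - [0,0,0]
    - [0,0,0]
    - [0,0,0]
    - [0,0,0]

```text
clock: 4.3
ee_pos: [0.4827, -0.2785, 0.3208]
orientation: [-3.114, 0.414, 0.001]
wrist_force: [0.2, -0.9, -2.3]
gripper_width: 0.011
grip_force: 68.4
```

```bash
python3 - <<'E'
from h import *
s=env.state(); print(s['ee_pos'],s['wrist_force'],s['wrist_torque'],s['gripper_width'],s['grip_force'])
a=snap('scene','s2')
R=np.array([[np.cos(np.radians(4.4)),-np.sin(np.radians(4.4))],[np.sin(np.radians(4.4)),np.cos(np.radians(4.4))]])
np.savez('bay.npz',R=R,o=np.array([.6327,.0820]))
h=R@np.array([-.06,0])+[.6327,.082]; print(h)
goal(*h,.30,4.4)
E
```

```text
[ 0.48271437 -0.27854549  0.32081066] [ 0.19195915 -0.89615055 -2.33740956] [ 0.02331034  0.00436259 -0.01357035] 0.011041582140968013 68.43973517417908
[0.57287683 0.07739686]
yaw -15.13 tilt 0.12 lin [-0.113 -7.341  0.408] rot [-0.007  0.013 -2.441]
```

View pics/s2.png

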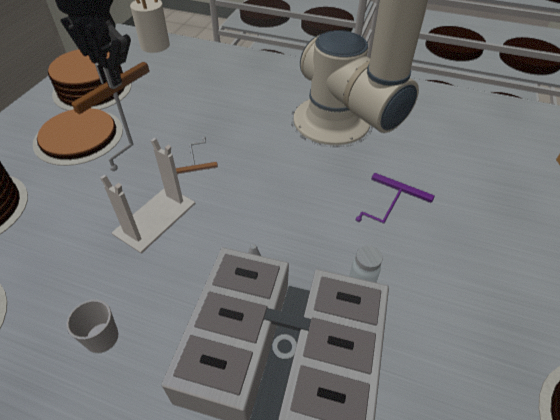

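The rod is held level and clear of the stand, with the toe at (113,167). Now I move it over the gap.

Emit:
arm_command:
  linear:
    - [0,-0.3,0]
    - [0,-0.9,0]
    - [0,-1.6,0]
    - [0,-2.4,0]
    - [0,-3.2,0]
    - [-0.05,-4.0,0]
    - [-0.1,-4.8,0]
    - [-0.1,-5.6,0]
    - [-0.1,-6.4,0.1]
    - [-0.1,-7.0,0.2]
    - [-0.1,-7.34,0.3]
    - [-0.1,-7.34,0.3]
  rot:
    - [0,0,0]
    - [0,0,-0.2]
    - [0,0,-0.5]
    - [0,0,-0.8]
    - [0,0,-1.1]
    - [0,0,-1.4]
    - [0,0,-1.7]
    - [0,0,-2.0]
    - [0,0,-2.2]
    - [0,0,-2.4]
    - [0,0,-2.44]
    - [0,0,-2.44]

```text
clock: 5.55
ee_pos: [0.5733, 0.0794, 0.3042]
orientation: [-3.139, -0.125, 0.006]
wrist_force: [-1.2, 0.1, -2.7]
gripper_width: 0.0114
grip_force: 68.5
```

```bash
python3 - <<'E'
from h import *
a=snap('scene','s3'); b=snap('top','t3'); s=env.state(); print(s['ee_pos'],s['wrist_force'])
A=cv2.resize(a['img'][180:420,150:400,::-1],None,fx=1.6,fy=1.6,interpolation=cv2.INTER_CUBIC)
A=cv2.resize(a['img'][200:420,170:400,::-1],(470,450),interpolation=cv2.INTER_CUBIC)
B=cv2.resize(b['img'][70:290,170:330,::-1],(327,450),interpolation=cv2.INTER_CUBIC)
cv2.imwrite('pics/m3.png',np.hstack([A,B]))
E
```

```text
[0.57335467 0.07684718 0.30585979] [-0.87285726 -0.87998486 -2.08975898]
```

View pics/m3.png

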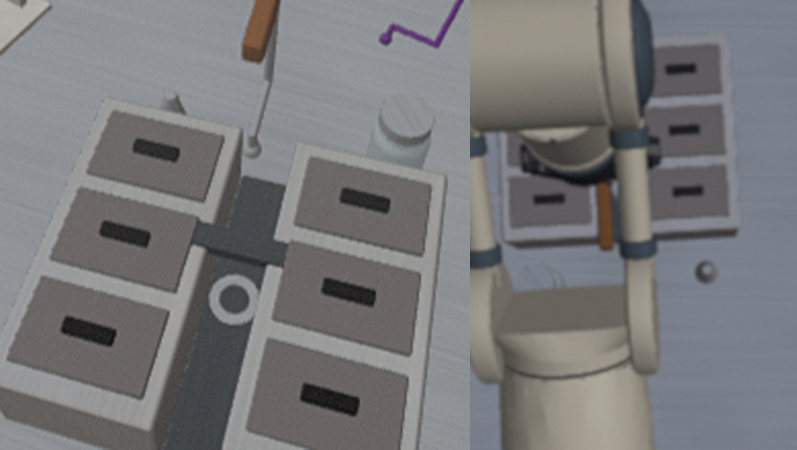

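The scene crop shows the toe ball at (253,147) and the ring hole at (234,300), wholly visible beyond the bar. The gap's inner top edges run from (243,130) to (160,430) and from (298,145) to (228,430).

```bash
python3 - <<'E'
from h import *
a=load('s3'); B=np.load('bay.npz');R,o=B['R'],B['o']
P=lambda U,V:(170+(U+.5)*230/470-.5,200+(V+.5)*220/450-.5)
bay=lambda p:(R.T@(p[:2]-o)*1e3).round(1)
s=env.state();
t=np.r_[s['ee_pos'][:2]+.05*R[:,0],s['ee_pos'][2]+.018-.143]
print('toe pred px',proj(a,t),'seen',P(253,147), 'seen at z',bay(onz(a,*P(253,147),t[2])),bay(t))
for z in(.012,.0155,.018): print('ring',bay(onz(a,*P(234,300),z)))
for p in((243,130),(160,430),(298,145),(228,430)): print('edge',bay(onz(a,*P(*p),.09)))
for p in((198,222),(290,243),(193,246),(286,265)): print('bar',bay(onz(a,*P(*p),.094)))
# ring by mask
g=cv2.cvtColor(a['img'],cv2.COLOR_RGB2GRAY)[328:364,268:300]; print(np.percentile(g,[5,50,95]))
m=(cv2.GaussianBlur(g,(0,0),.7)<110).astype(np.uint8)
n,l,st,ce=cv2.connectedComponentsWithStats(m)
for i in range(1,n):
    if st[i,4]>20:
        c=ce[i]+[268,328]; print(st[i],c,'hole',bay(onz(a,*c,.0155)))
E
```

```text
toe pred px [291.16286249 271.13726322] seen (293.5531914893617, 271.6111111111111) seen at z [-9.7  3.1] [-9.6 -0.6]
ring [36.4  4.3]
ring [37.9  4.6]
ring [38.9  4.8]
edge [-81.9 -19.7]
edge [171.9 -15.4]
edge [-79.6  30. ]
edge [159.5  29.8]
bar [ 15.9 -32.8]
bar [14.  42.4]
bar [ 36.9 -30.9]
bar [32.9 43.2]
[ 66.  75. 155.]
[  0   0  32  36 550] [279.94181818 343.38545455] hole [34.6 -4. ]
[  9  11  15  14 164] [284.20121951 345.81707317] hole [36.9  4.2]
```

Emit:
arm_command:
  linear:
    - [0,-0.03,0.2]
    - [0,-0.03,0.6]
    - [0,-0.03,1.1]
    - [0,-0.03,1.6]
    - [0,-0.03,2.1]
    - [0,-0.03,2.5]
    - [0,-0.03,2.75]
    - [0,-0.03,2.84]
    - [0,-0.03,2.84]
    - [0,-0.03,2.84]
  rot:
    - [0,0,0]
    - [0,0,0]
    - [0,0,0]
    - [0,0,0]
    - [0,0,0]
    - [0,0,0]
    - [0,0,0]
    - [0,0,0]
    - [0,0,0]
    - [0,0,0]

```text
clock: 6.65
ee_pos: [0.5741, 0.0783, 0.1659]
orientation: [-3.139, -0.12, -0.003]
wrist_force: [-0.9, -0.2, -1.7]
gripper_width: 0.0114
grip_force: 68.5
```

```bash
cat >> h.py <<'E'
B=np.load('bay.npz')
def toe(pr=True):
    s=env.state(); M=Ro.from_rotvec(s['orientation']).as_matrix()
    p=s['ee_pos']+M@np.array([.05,0,-.018+.150])  # hook axes: x=tool x, z=-tool z
    b=np.r_[B['R'].T@(p[:2]-B['o']),p[2]]*1e3
    f=s['wrist_force']; print('clk',s['clock'],'toe bay mm',b.round(2),'F bay',np.r_[B['R'].T@f[:2],f[2]].round(2),'tau',s['wrist_torque'].round(3),'yaw',np.degrees(np.arctan2(M[1,0],M[0,0])).round(2),'tilt xy',(M[:2,2]*57.3).round(2)); return b
E
python3 -c "
from h import *
toe()"
```

```text
clk 6.65 toe bay mm [-8.48  0.77 33.96] F bay [-0.94 -0.18 -1.72] tau [0.026 0.051 0.039] yaw 4.36 tilt xy [0.12 0.01]
```

Emit:
arm_command:
  linear:
    - [0.1,0,0]
    - [0.3,0,0]
    - [0.5,0,0]
    - [0.7,0,0]
    - [0.85,0,0]
    - [0.91,-0.01,0]
    - [0.91,-0.01,0.05]
    - [0.91,-0.01,0.1]
    - [0.91,-0.01,0.15]
    - [0.91,-0.01,0.15]
  rot:
    - [0,0,0]
    - [0,0,0]
    - [0,0,0]
    - [0,0,0]
    - [0,0,0]
    - [0,0,0]
    - [0,0,0]
    - [0,0,0]
    - [0,0,0]
    - [0,0,0]

```text
clock: 7.65
ee_pos: [0.6184, 0.0825, 0.1564]
orientation: [3.139, 0.12, -0.001]
wrist_force: [0.6, -0.6, -1.9]
gripper_width: 0.0111
grip_force: 68.5
```

```bash
python3 - <<'E'
from h import *
toe()
a=snap('scene','s4')
cv2.imwrite('pics/m4.png',cv2.resize(a['img'][270:410,220:360,::-1],(560,560),interpolation=cv2.INTER_CUBIC))
E
```

```text
clk 7.65 toe bay mm [35.7   1.56 24.35] F bay [ 0.59 -0.6  -1.94] tau [-0.011  0.003 -0.011] yaw 4.39 tilt xy [-0.05 -0.  ]
```

View pics/m4.png

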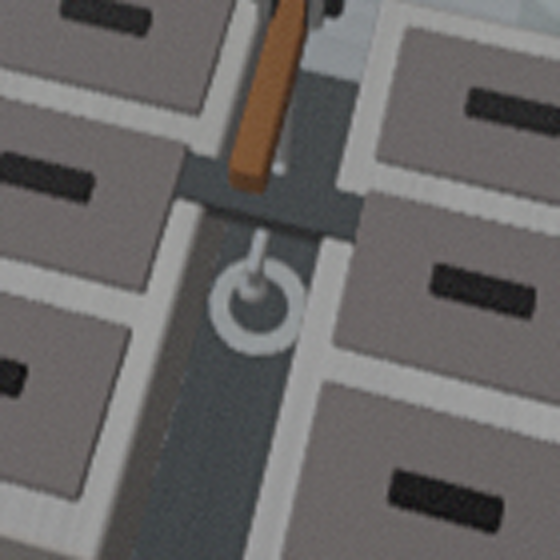

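The crop shows the toe ball at (250,288), above the hole, with the ring centred at (257,305).

```bash
python3 - <<'E'
from h import *
a=load('s4'); R,o=B['R'],B['o']
bay=lambda p:(R.T@(p[:2]-o)*1e3).round(1)
P=lambda U,V:(220+(U+.5)/4-.5,270+(V+.5)/4-.5)
print('ball',bay(onz(a,*P(250,287),.0313)),'ring',bay(onz(a,*P(257,305),.0155)))
q=proj(a,np.r_[o+R@[.0357,.0016],.0313]); print((q-[220,270])*4)
E
```

```text
ball [36.9  0.2] ring [37.1  3.7]
[252.37520982 283.7849785 ]
```

Emit:
arm_command:
  linear:
    - [0.01,-0.05,0]
    - [0.01,-0.05,0.05]
    - [0.01,-0.05,0.1]
    - [0.01,-0.05,0.14]
    - [0.01,-0.05,0.16]
    - [0.01,-0.05,0.16]
  rot:
    - [0,0,0]
    - [0,0,0]
    - [0,0,0]
    - [0,0,0]
    - [0,0,0]
    - [0,0,0]

```text
clock: 8.3
ee_pos: [0.6191, 0.085, 0.1486]
orientation: [3.139, 0.12, -0.001]
wrist_force: [0.0, 0.6, -1.5]
gripper_width: 0.0111
grip_force: 68.6
```

```bash
python3 -c "
from h import *
toe()"
```

```text
clk 8.3 toe bay mm [36.58  4.01 16.56] F bay [ 0.09  0.55 -1.47] tau [0.003 0.085 0.026] yaw 4.39 tilt xy [-0.03 -0.  ]
```

Emit:
arm_command:
  linear:
    - [0,0,0.02]
    - [0,0,0.03]
    - [0,0,0.04]
    - [0,0,0.04]
  rot:
    - [0,0,0]
    - [0,0,0]
    - [0,0,0]
    - [0,0,0]

```text
clock: 8.7
ee_pos: [0.6192, 0.085, 0.1469]
orientation: [-3.139, -0.12, 0.0]
wrist_force: [0.0, -0.4, -2.2]
gripper_width: 0.0108
grip_force: 68.6
```

```bash
python3 -c "
from h import *
toe()"
```

```text
clk 8.7 toe bay mm [36.76  4.03 14.91] F bay [-0.02 -0.37 -2.19] tau [ 0.008 -0.009 -0.017] yaw 4.38 tilt xy [-0.01  0.  ]
```

Emit:
arm_command:
  linear:
    - [0,0,0.02]
    - [0,0,0.03]
    - [0,0,0.03]
  rot:
    - [0,0,0]
    - [0,0,0]
    - [0,0,0]

```text
clock: 9.0
ee_pos: [0.6191, 0.085, 0.1453]
orientation: [3.139, 0.12, -0.0]
wrist_force: [-1.2, 0.1, -1.6]
gripper_width: 0.0111
grip_force: 68.6
```

Emit:
arm_command:
  linear:
    - [0,0,0.02]
    - [0,0,0.02]
    - [0,0,0.02]
  rot:
    - [0,0,0]
    - [0,0,0]
    - [0,0,0]

```text
clock: 9.3
ee_pos: [0.6192, 0.085, 0.1445]
orientation: [3.139, 0.12, -0.0]
wrist_force: [-0.3, 0.2, -1.4]
gripper_width: 0.011
grip_force: 68.6
```

```bash
python3 -c "
from h import *
toe()"
```

```text
clk 9.3 toe bay mm [36.76  4.03 12.45] F bay [-0.33  0.2  -1.43] tau [ 0.017 -0.001 -0.014] yaw 4.39 tilt xy [-0. -0.]
```

Emit:
arm_command:
  linear:
    - [0,0,0.02]
    - [0,0,0.02]
    - [0,0,0.02]
  rot:
    - [0,0,0]
    - [0,0,0]
    - [0,0,0]

```text
clock: 9.6
ee_pos: [0.6193, 0.085, 0.1438]
orientation: [-3.139, -0.12, -0.001]
wrist_force: [-1.2, 0.1, 0.1]
gripper_width: 0.0108
grip_force: 68.8
```

Emit:
arm_command:
  linear:
    - [0,0,0.01]
    - [0,0,0.02]
    - [0,0,0.02]
  rot:
    - [0,0,0]
    - [0,0,0]
    - [0,0,0]

```text
clock: 9.9
ee_pos: [0.6194, 0.0851, 0.1436]
orientation: [-3.139, -0.12, -0.002]
wrist_force: [-2.1, 0.2, 5.0]
gripper_width: 0.0109
grip_force: 69.4
```

Emit:
arm_command:
  linear:
    - [0,0,-0.01]
    - [-0.04,0,-0.01]
    - [-0.1,0,-0.01]
    - [-0.16,0,-0.01]
    - [-0.22,0,-0.01]
    - [-0.28,0,-0.01]
    - [-0.3,0,-0.01]
    - [-0.3,0,-0.01]
  rot:
    - [0,0,0]
    - [0,0,0]
    - [0,0,0]
    - [0,0,0]
    - [0,0,0]
    - [0,0,0]
    - [0,0,0]
    - [0,0,0]

```text
clock: 10.7
ee_pos: [0.604, 0.0838, 0.1429]
orientation: [3.139, 0.12, -0.0]
wrist_force: [1.3, 0.4, 0.3]
gripper_width: 0.0109
grip_force: 68.7
```

```bash
python3 - <<'E'
from h import *
toe()
a=snap('scene','s5')
cv2.imwrite('pics/m5.png',cv2.resize(a['img'][270:410,220:360,::-1],(560,560),interpolation=cv2.INTER_CUBIC))
E
```

```text
clk 10.7 toe bay mm [21.54  4.03 10.92] F bay [1.28 0.26 0.32] tau [ 0.034 -0.169 -0.007] yaw 4.39 tilt xy [-0.01 -0.  ]
```

View pics/m5.png

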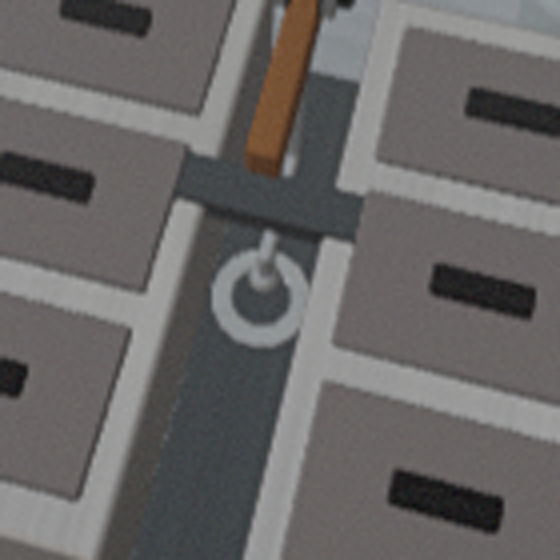

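The ball sits inside the hole against the near rim, at crop (262,280), and the ring has begun to move (its centre is now at about (258,297)). I carry on, watching the force.

Emit:
arm_command:
  linear:
    - [-0.05,0,0]
    - [-0.11,0,0.005]
    - [-0.17,0,0.01]
    - [-0.23,0,0.01]
    - [-0.29,0,0.015]
    - [-0.35,0,0.015]
    - [-0.4,0,0.015]
    - [-0.4,0,0.015]
  rot:
    - [0,0,0]
    - [0,0,0]
    - [0,0,0]
    - [0,0,0]
    - [0,0,0]
    - [0,0,0]
    - [0,0,0]
    - [0,0,0]

```text
clock: 11.55
ee_pos: [0.5841, 0.0823, 0.1425]
orientation: [-3.139, -0.12, -0.0]
wrist_force: [0.9, -0.4, 0.8]
gripper_width: 0.0111
grip_force: 68.8
```

```bash
python3 - <<'E'
from h import *
toe()
a=snap('scene','s6'); b=load('s5')
for c in (b,a):
    g=cv2.cvtColor(c['img'],cv2.COLOR_RGB2GRAY)[320:370,265:305]
    print((g>125).sum())
cv2.imwrite('pics/m6.png',cv2.resize(a['img'][270:410,220:360,::-1],(560,560),interpolation=cv2.INTER_CUBIC))
E
```

```text
clk 11.55 toe bay mm [ 1.56  4.05 10.53] F bay [ 0.83 -0.44  0.84] tau [-0.034 -0.3    0.055] yaw 4.39 tilt xy [0.01 0.  ]
656
578
```

```bash
cat >> h.py <<'E'
def prof(c,ys=(-14,-8,4,16,22),x0=-150,x1=70,z=.014,st=5):
    g=cv2.GaussianBlur(cv2.cvtColor(c['img'],cv2.COLOR_RGB2GRAY),(0,0),.6)
    xs=range(x1,x0,-st); print('x',list(xs))
    for y in ys:
        print(y,[int(g[tuple(np.round(proj(c,np.r_[B['o']+B['R']@[x/1e3,y/1e3],z])).astype(int)[::-1])]) for x in xs])
E
python3 - <<'E'
from h import *
for t in('s0','s5','s6'): print(t); prof(load(t))
E
```

```text
s0
x [70, 65, 60, 55, 50, 45, 40, 35, 30, 25, 20, 15, 10, 5, 0, -5, -10, -15, -20, -25, -30, -35, -40, -45, -50, -55, -60, -65, -70, -75, -80, -85, -90, -95, -100, -105, -110, -115, -120, -125, -130, -135, -140, -145]
-14 [64, 65, 63, 64, 67, 129, 139, 133, 135, 109, 77, 68, 66, 64, 44, 57, 67, 66, 67, 67, 66, 66, 66, 66, 67, 66, 66, 67, 67, 68, 68, 115, 132, 132, 129, 130, 134, 134, 132, 134, 134, 130, 131, 133]
-8 [64, 64, 64, 100, 136, 134, 95, 84, 121, 137, 118, 72, 66, 69, 43, 58, 66, 65, 67, 67, 66, 66, 67, 66, 67, 67, 68, 68, 67, 69, 70, 129, 132, 131, 130, 130, 135, 133, 133, 135, 133, 129, 131, 133]
4 [64, 64, 68, 138, 118, 64, 64, 65, 66, 74, 135, 125, 65, 66, 47, 63, 63, 66, 65, 66, 67, 66, 67, 66, 67, 67, 68, 66, 66, 68, 69, 123, 132, 132, 128, 132, 133, 132, 133, 134, 131, 130, 130, 134]
16 [66, 66, 66, 95, 138, 129, 88, 78, 128, 138, 134, 66, 67, 67, 45, 60, 65, 65, 67, 65, 66, 66, 67, 66, 68, 66, 69, 67, 70, 70, 67, 130, 132, 131, 130, 132, 136, 131, 133, 134, 130, 130, 131, 133]
22 [75, 65, 69, 76, 101, 134, 135, 136, 132, 106, 70, 68, 81, 64, 43, 60, 66, 65, 65, 65, 
[... 1777 characters left out ...]
, 72, 73, 71, 70, 71, 70, 62, 61, 75, 88, 86, 85, 88, 87, 88, 86, 84, 87, 83, 86, 85, 88, 87, 83, 84, 80]
4 [69, 69, 68, 70, 70, 69, 69, 119, 144, 87, 71, 71, 100, 123, 53, 69, 71, 69, 69, 71, 107, 93, 118, 101, 86, 103, 78, 82, 73, 72, 74, 129, 138, 140, 136, 139, 142, 140, 140, 142, 139, 138, 124, 124]
16 [72, 72, 72, 71, 71, 71, 72, 71, 137, 149, 119, 92, 82, 143, 71, 64, 69, 69, 71, 71, 70, 72, 74, 73, 73, 71, 73, 71, 73, 73, 71, 136, 139, 138, 136, 138, 142, 137, 142, 142, 136, 136, 135, 140]
22 [79, 67, 76, 81, 69, 70, 83, 68, 74, 131, 144, 142, 144, 139, 52, 64, 69, 70, 71, 70, 85, 73, 81, 71, 73, 85, 71, 83, 72, 83, 76, 130, 139, 137, 137, 139, 141, 137, 140, 140, 138, 137, 136, 140]
```

Emit:
arm_command:
  linear:
    - [-0.05,0,0]
    - [-0.11,0,0]
    - [-0.17,0,0]
    - [-0.2,0,0]
    - [-0.2,0,0]
  rot:
    - [0,0,0]
    - [0,0,0]
    - [0,0,0]
    - [0,0,0]
    - [0,0,0]

```text
clock: 12.1
ee_pos: [0.5741, 0.0816, 0.1423]
orientation: [3.139, 0.12, -0.0]
wrist_force: [0.9, -0.3, 0.6]
gripper_width: 0.0114
grip_force: 68.8
```

```bash
python3 -c "
from h import *
toe()"
```

```text
clk 12.1 toe bay mm [-8.48  4.05 10.31] F bay [ 0.85 -0.33  0.56] tau [ 0.046 -0.257 -0.019] yaw 4.39 tilt xy [-0. -0.]
```

Emit:
arm_command:
  linear:
    - [-0.05,0,0]
    - [-0.11,0,0]
    - [-0.17,0,0]
    - [-0.2,0,0]
    - [-0.2,0,0]
  rot:
    - [0,0,0]
    - [0,0,0]
    - [0,0,0]
    - [0,0,0]
    - [0,0,0]

```text
clock: 12.6
ee_pos: [0.5641, 0.0808, 0.1423]
orientation: [-3.139, -0.12, 0.0]
wrist_force: [0.8, -0.2, -0.0]
gripper_width: 0.0115
grip_force: 68.7
```

```bash
python3 -c "
from h import *
toe()"
```

```text
clk 12.6 toe bay mm [-18.53   4.08  10.27] F bay [ 0.74 -0.23 -0.05] tau [ 0.029 -0.159  0.037] yaw 4.39 tilt xy [-0.01  0.  ]
```

Emit:
arm_command:
  linear:
    - [0,0,0.01]
    - [-0.05,0,0.015]
    - [-0.1,0,0.02]
    - [-0.16,0,0.02]
    - [-0.2,0,0.02]
    - [-0.2,0,0.02]
  rot:
    - [0,0,0]
    - [0,0,0]
    - [0,0,0]
    - [0,0,0]
    - [0,0,0]
    - [0,0,0]

```text
clock: 13.2
ee_pos: [0.5542, 0.08, 0.1414]
orientation: [3.139, 0.12, 0.0]
wrist_force: [0.7, -0.1, 2.0]
gripper_width: 0.0112
grip_force: 68.8
```

```bash
python3 -c "
from h import *
toe()
c=snap('scene','s7'); prof(c,ys=(-8,4,16))"
```

```text
clk 13.2 toe bay mm [-28.45   4.04   9.36] F bay [ 0.73 -0.12  2.02] tau [ 0.01  -0.318  0.014] yaw 4.39 tilt xy [ 0.01 -0.  ]
x [70, 65, 60, 55, 50, 45, 40, 35, 30, 25, 20, 15, 10, 5, 0, -5, -10, -15, -20, -25, -30, -35, -40, -45, -50, -55, -60, -65, -70, -75, -80, -85, -90, -95, -100, -105, -110, -115, -120, -125, -130, -135, -140, -145]
-8 [68, 69, 70, 69, 69, 69, 70, 70, 72, 72, 71, 71, 72, 71, 53, 63, 66, 70, 71, 81, 144, 76, 68, 71, 71, 71, 74, 71, 73, 72, 73, 100, 62, 69, 86, 89, 88, 89, 87, 91, 87, 87, 89, 88]
4 [69, 68, 68, 70, 68, 68, 71, 70, 69, 71, 71, 70, 71, 129, 63, 68, 69, 70, 70, 70, 86, 99, 119, 104, 88, 115, 97, 117, 101, 94, 110, 105, 92, 104, 128, 124, 137, 133, 140, 140, 139, 138, 138, 140]
16 [70, 68, 71, 71, 73, 71, 69, 70, 74, 71, 73, 73, 73, 73, 54, 63, 70, 69, 70, 88, 143, 81, 72, 71, 73, 73, 73, 74, 74, 73, 71, 135, 140, 138, 136, 138, 141, 139, 140, 141, 136, 135, 136, 139]
```

Emit:
arm_command:
  linear:
    - [-0.05,0,0]
    - [-0.11,0,0]
    - [-0.17,0,0.005]
    - [-0.23,0,0.005]
    - [-0.29,0,0.01]
    - [-0.3,0,0.01]
    - [-0.3,0,0.01]
  rot:
    - [0,0,0]
    - [0,0,0]
    - [0,0,0]
    - [0,0,0]
    - [0,0,0]
    - [0,0,0]
    - [0,0,0]

```text
clock: 13.95
ee_pos: [0.5393, 0.0789, 0.1408]
orientation: [-3.139, -0.12, -0.0]
wrist_force: [1.4, -0.7, 1.0]
gripper_width: 0.0111
grip_force: 68.8
```

```bash
python3 -c "
from h import *
toe()"
```

```text
clk 13.95 toe bay mm [-43.32   4.06   8.83] F bay [ 1.31 -0.75  0.98] tau [ 0.001 -0.333  0.025] yaw 4.39 tilt xy [0.01 0.  ]
```

Emit:
arm_command:
  linear:
    - [-0.05,0,0]
    - [-0.11,0,0.005]
    - [-0.17,0,0.01]
    - [-0.23,0,0.01]
    - [-0.29,0,0.015]
    - [-0.3,0,0.015]
    - [-0.3,0,0.015]
  rot:
    - [0,0,0]
    - [0,0,0]
    - [0,0,0]
    - [0,0,0]
    - [0,0,0]
    - [0,0,0]
    - [0,0,0]

```text
clock: 14.65
ee_pos: [0.5244, 0.0778, 0.1401]
orientation: [-3.139, -0.12, -0.0]
wrist_force: [1.0, 0.3, 0.9]
gripper_width: 0.0113
grip_force: 68.8
```

```bash
python3 -c "
from h import *
toe()"
```

```text
clk 14.65 toe bay mm [-58.28   4.07   8.13] F bay [0.98 0.2  0.92] tau [-0.001 -0.414  0.014] yaw 4.39 tilt xy [0.01 0.  ]
```

Emit:
arm_command:
  linear:
    - [-0.05,0,0]
    - [-0.11,0,0.005]
    - [-0.17,0,0.01]
    - [-0.23,0,0.01]
    - [-0.29,0,0.015]
    - [-0.3,0,0.015]
    - [-0.3,0,0.015]
  rot:
    - [0,0,0]
    - [0,0,0]
    - [0,0,0]
    - [0,0,0]
    - [0,0,0]
    - [0,0,0]
    - [0,0,0]

```text
clock: 15.35
ee_pos: [0.5095, 0.0766, 0.1394]
orientation: [-3.139, -0.12, -0.0]
wrist_force: [1.2, 0.3, 0.5]
gripper_width: 0.0112
grip_force: 68.9
```

```bash
python3 -c "
from h import *
toe()
c=snap('scene','s8'); prof(c,ys=(-12,-8,-4,0,4,8,12,16,20),x1=20,z=.011)"
```

```text
clk 15.35 toe bay mm [-73.27   4.06   7.38] F bay [1.21 0.22 0.54] tau [ 0.101 -0.459  0.014] yaw 4.38 tilt xy [0.01 0.  ]
x [20, 15, 10, 5, 0, -5, -10, -15, -20, -25, -30, -35, -40, -45, -50, -55, -60, -65, -70, -75, -80, -85, -90, -95, -100, -105, -110, -115, -120, -125, -130, -135, -140, -145]
-12 [70, 71, 70, 70, 47, 52, 68, 70, 68, 68, 70, 71, 68, 100, 142, 144, 141, 143, 137, 92, 69, 104, 136, 137, 136, 135, 138, 140, 137, 139, 140, 136, 132, 74]
-8 [70, 70, 70, 70, 53, 48, 69, 68, 70, 70, 70, 70, 75, 142, 139, 110, 87, 126, 139, 143, 71, 119, 137, 138, 136, 134, 138, 139, 138, 140, 139, 138, 121, 67]
-4 [69, 68, 69, 70, 58, 58, 68, 69, 69, 69, 69, 69, 118, 143, 114, 69, 69, 69, 127, 142, 108, 108, 132, 136, 136, 135, 139, 138, 137, 138, 139, 136, 130, 81]
0 [69, 68, 69, 70, 53, 50, 67, 69, 69, 70, 70, 69, 117, 138, 90, 69, 71, 106, 137, 108, 125, 142, 139, 140, 142, 139, 141, 140, 140, 140, 137, 116, 97, 86]
4 [70, 70, 69, 71, 58, 56, 68, 68, 69, 70, 70, 70, 134, 141, 70, 70, 70, 103, 113, 88, 95, 96, 114, 109, 118, 109, 110, 113, 110, 114, 110, 98, 101, 100]
8 [69, 69, 70, 69, 52, 49, 69, 69, 67, 71, 71, 71, 120, 140, 81, 69, 70, 90, 99, 112, 109, 114, 133, 137, 130, 135, 141, 135, 137, 136, 137, 131, 135, 138]
12 [67, 69, 69, 69, 56, 57, 67, 70, 71, 69, 71, 69, 118, 145, 124, 69, 70, 69, 120, 144, 115, 101, 138, 137, 135, 136, 140, 140, 136, 140, 138, 135, 135, 138]
16 [72, 72, 71, 72, 50, 52, 69, 69, 70, 71, 69, 71, 80, 146, 142, 99, 85, 128, 141, 138, 78, 115, 138, 138, 136, 136, 139, 138, 137, 140, 138, 135, 135, 136]
20 [67, 69, 69, 69, 52, 58, 69, 69, 70, 68, 68, 70, 68, 107, 139, 140, 143, 140, 142, 92, 70, 97, 138, 138, 135, 136, 138, 138, 136, 140, 135, 135, 134, 137]
```

Emit:
arm_command:
  linear:
    - [-0.05,0,0]
    - [-0.11,0,0.005]
    - [-0.17,0,0.01]
    - [-0.23,0,0.01]
    - [-0.29,0,0.01]
    - [-0.3,0,0.01]
    - [-0.3,0,0.01]
  rot:
    - [0,0,0]
    - [0,0,0]
    - [0,0,0]
    - [0,0,0]
    - [0,0,0]
    - [0,0,0]
    - [0,0,0]

```text
clock: 16.1
ee_pos: [0.4944, 0.0755, 0.1389]
orientation: [-3.139, -0.12, -0.0]
wrist_force: [0.2, -0.1, 1.9]
gripper_width: 0.0108
grip_force: 68.9
```

```bash
python3 -c "
from h import *
toe()"
```

```text
clk 16.1 toe bay mm [-88.35   4.07   6.87] F bay [ 0.22 -0.07  1.89] tau [ 0.046 -0.397  0.016] yaw 4.39 tilt xy [0. 0.]
```

Emit:
arm_command:
  linear:
    - [-0.05,0,0]
    - [-0.11,0,0]
    - [-0.17,0,0]
    - [-0.23,0,0]
    - [-0.29,0,0]
    - [-0.34,0,0]
    - [-0.36,0,0]
    - [-0.36,0,0]
  rot:
    - [0,0,0]
    - [0,0,0]
    - [0,0,0]
    - [0,0,0]
    - [0,0,0]
    - [0,0,0]
    - [0,0,0]
    - [0,0,0]

```text
clock: 16.9
ee_pos: [0.4765, 0.0741, 0.1387]
orientation: [-3.139, -0.12, -0.0]
wrist_force: [0.1, -0.6, -1.2]
gripper_width: 0.0111
grip_force: 68.6
```

```bash
python3 -c "
from h import *
toe()
c=snap('scene','s9'); prof(c,ys=(-12,-8,-4,0,4,8,12,16,20),x1=-30,z=.010)"
```

```text
clk 16.9 toe bay mm [-106.35    4.09    6.74] F bay [ 0.09 -0.64 -1.24] tau [-0.026 -0.015 -0.029] yaw 4.39 tilt xy [0. 0.]
x [-30, -35, -40, -45, -50, -55, -60, -65, -70, -75, -80, -85, -90, -95, -100, -105, -110, -115, -120, -125, -130, -135, -140, -145]
-12 [69, 69, 68, 69, 69, 70, 72, 69, 70, 70, 119, 133, 133, 132, 133, 135, 138, 140, 138, 138, 139, 136, 135, 136]
-8 [69, 69, 69, 71, 70, 70, 70, 72, 71, 75, 134, 127, 120, 120, 132, 134, 139, 139, 137, 137, 140, 137, 134, 136]
-4 [71, 70, 69, 70, 69, 71, 72, 70, 68, 113, 134, 112, 135, 130, 120, 135, 136, 139, 136, 139, 138, 135, 134, 136]
0 [70, 70, 70, 69, 68, 70, 70, 71, 69, 121, 132, 114, 136, 135, 115, 129, 122, 118, 124, 142, 140, 138, 141, 140]
4 [70, 69, 69, 69, 70, 68, 70, 71, 71, 131, 128, 104, 135, 137, 105, 125, 98, 88, 104, 117, 111, 118, 109, 119]
8 [71, 71, 70, 71, 70, 72, 69, 69, 71, 116, 132, 114, 136, 137, 117, 104, 99, 107, 138, 134, 137, 128, 133, 130]
12 [69, 71, 70, 69, 69, 70, 70, 70, 70, 113, 131, 113, 135, 136, 135, 124, 136, 139, 136, 139, 138, 135, 134, 134]
16 [69, 71, 72, 70, 72, 71, 72, 72, 73, 78, 128, 133, 136, 136, 137, 131, 140, 139, 136, 141, 136, 134, 135, 137]
20 [70, 69, 69, 68, 69, 71, 71, 71, 68, 68, 110, 132, 133, 132, 131, 135, 139, 138, 137, 140, 136, 135, 133, 135]
```

Emit:
arm_command:
  linear:
    - [0,0,0.03]
    - [0,0,0.06]
    - [-0.05,0,0.09]
    - [-0.11,0,0.1]
    - [-0.17,0,0.1]
    - [-0.23,0,0.1]
    - [-0.29,0,0.1]
    - [-0.35,0,0.1]
    - [-0.41,0,0.1]
    - [-0.45,0,0.1]
    - [-0.45,0,0.1]
  rot:
    - [0,0,0]
    - [0,0,0]
    - [0,0,0]
    - [0,0,0]
    - [0,0,0]
    - [0,0,0]
    - [0,0,0]
    - [0,0,0]
    - [0,0,0]
    - [0,0,0]
    - [0,0,0]

```text
clock: 18.05
ee_pos: [0.454, 0.0724, 0.1337]
orientation: [-3.139, -0.12, 0.0]
wrist_force: [0.5, 0.7, -1.4]
gripper_width: 0.011
grip_force: 68.5
```

```bash
python3 -c "
from h import *
toe()
c=snap('scene','s10'); prof(c,ys=(-12,-8,-4,0,4,8,12,16,20),x0=-175,x1=-70,z=.003)"
```

```text
clk 18.05 toe bay mm [-128.97    4.09    1.69] F bay [ 0.54  0.68 -1.37] tau [-0.006 -0.008 -0.02 ] yaw 4.39 tilt xy [-0.  0.]
x [-70, -75, -80, -85, -90, -95, -100, -105, -110, -115, -120, -125, -130, -135, -140, -145, -150, -155, -160, -165, -170]
-12 [70, 71, 73, 134, 132, 128, 132, 133, 135, 138, 138, 136, 139, 139, 135, 134, 135, 139, 137, 141, 138]
-8 [70, 69, 87, 133, 126, 127, 118, 130, 134, 138, 139, 136, 139, 138, 134, 134, 137, 138, 138, 140, 138]
-4 [69, 70, 126, 128, 113, 134, 116, 126, 131, 138, 137, 137, 132, 138, 135, 134, 135, 137, 138, 140, 139]
0 [70, 69, 119, 105, 115, 136, 134, 121, 132, 138, 135, 126, 135, 129, 112, 137, 139, 143, 140, 142, 139]
4 [69, 71, 129, 118, 104, 136, 133, 127, 133, 138, 138, 110, 119, 104, 89, 107, 110, 115, 111, 117, 111]
8 [68, 70, 119, 111, 114, 136, 136, 130, 132, 139, 136, 111, 103, 99, 129, 131, 136, 134, 138, 134, 139]
12 [69, 69, 108, 133, 117, 137, 133, 135, 131, 138, 138, 135, 131, 133, 135, 134, 135, 138, 137, 138, 139]
16 [71, 71, 104, 133, 132, 135, 133, 132, 130, 138, 137, 137, 139, 136, 135, 135, 137, 137, 137, 137, 139]
20 [68, 69, 68, 99, 131, 131, 131, 130, 134, 138, 137, 135, 139, 136, 135, 134, 136, 137, 137, 138, 138]
```

```bash
python3 - <<'E'
from h import *
a=load('s10')
q=proj(a,np.r_[B['o']+B['R']@[-.1,.004],.005]); print(q)
x,y=int(q[0])-50,int(q[1])-45
cv2.imwrite('pics/m10.png',cv2.resize(a['img'][y:y+75,x:x+100,::-1],(800,600),interpolation=cv2.INTER_CUBIC)); print(x,y)
E
```

```text
[301.31530748 282.80719348]
251 237
```

View pics/m10.png

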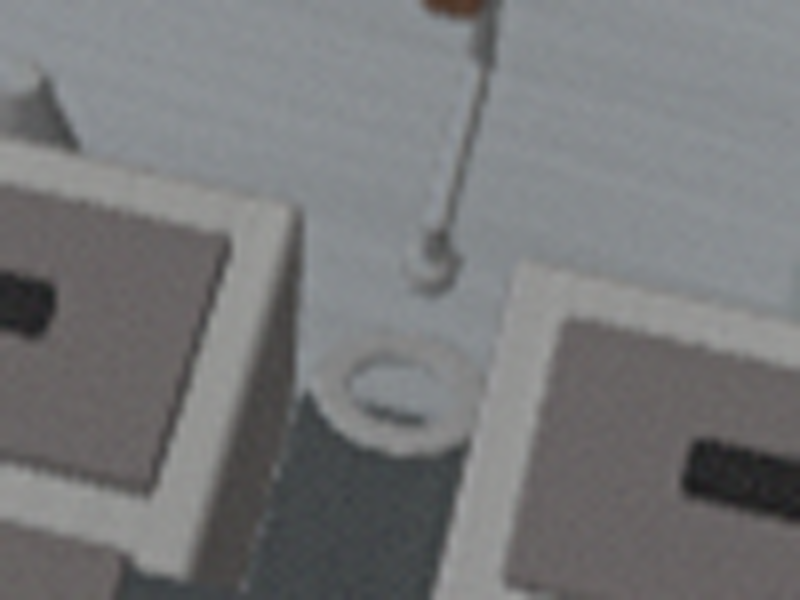

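The last picture shows that the ring slipped off the toe at the step. It leans with its rear on the tray edge and its front on the worktop. The hole is at crop (400,388) and the ball at (430,268), so I re-hook.

```bash
python3 - <<'E'
from h import *
a=load('s10'); R,o=B['R'],B['o']
bay=lambda p:(R.T@(p[:2]-o)*1e3).round(1)
P=lambda U,V:(251+(U+.5)/8-.5,237+(V+.5)/8-.5)
for z in (.0087,.011): print('ball',bay(onz(a,*P(432,266),z)))
for z in (.004,.006,.008): print('hole',bay(onz(a,*P(402,386),z)))
print('far outer',bay(onz(a,*P(395,455),.009)),'near outer',bay(onz(a,*P(405,330),.003)),'L/R',bay(onz(a,*P(315,380),.006)),bay(onz(a,*P(480,400),.006)))
print('tray edge L', bay(onz(a,*P(305,395),.008)))
E
```

```text
ball [-128.6    3.9]
ball [-127.1    4.1]
hole [-95.9   4. ]
hole [-94.7   4.1]
hole [-93.5   4.3]
far outer [-74.1   7. ] near outer [-112.3    1. ] L/R [-90.7 -16.7] [-96.   23.3]
tray edge L [-84.8 -17.9]
```

Emit:
arm_command:
  linear:
    - [0,0,-0.2]
    - [0,0,-0.45]
    - [0.15,0,-0.45]
    - [0.4,0,-0.45]
    - [0.6,0,-0.45]
    - [0.64,0,-0.45]
    - [0.64,0,-0.35]
    - [0.64,0,-0.2]
    - [0.64,0,-0.1]
    - [0.64,0,-0.02]
    - [0.64,0,-0.02]
  rot:
    - [0,0,0]
    - [0,0,0]
    - [0,0,0]
    - [0,0,0]
    - [0,0,0]
    - [0,0,0]
    - [0,0,0]
    - [0,0,0]
    - [0,0,0]
    - [0,0,0]
    - [0,0,0]

```text
clock: 19.2
ee_pos: [0.4855, 0.0748, 0.1337]
orientation: [3.139, 0.12, -0.002]
wrist_force: [-0.5, -0.0, -0.3]
gripper_width: 0.0113
grip_force: 68.5
```

Emit:
arm_command:
  linear:
    - [0,0,0.02]
    - [0,0,0.03]
    - [0,0,0.03]
  rot:
    - [0,0,0]
    - [0,0,0]
    - [0,0,0]

```text
clock: 19.5
ee_pos: [0.4862, 0.0748, 0.1335]
orientation: [-3.139, -0.12, -0.001]
wrist_force: [-0.6, 0.4, -0.8]
gripper_width: 0.0111
grip_force: 68.5
```

```bash
python3 -c "
from h import *
toe()"
```

```text
clk 19.5 toe bay mm [-96.57   4.08   1.48] F bay [-0.55  0.41 -0.77] tau [ 0.04  -0.024 -0.034] yaw 4.39 tilt xy [0.02 0.  ]
```

Emit:
arm_command:
  linear:
    - [0,0,0.01]
    - [0,0,0.02]
    - [0,0,0.02]
    - [0,0,0.02]
  rot:
    - [0,0,0]
    - [0,0,0]
    - [0,0,0]
    - [0,0,0]

```text
clock: 19.9
ee_pos: [0.4861, 0.0748, 0.1322]
orientation: [3.139, 0.12, -0.0]
wrist_force: [-0.1, -0.3, -1.9]
gripper_width: 0.0115
grip_force: 68.5
```

```bash
python3 -c "
from h import *
toe()"
```

```text
clk 19.9 toe bay mm [-96.75   4.06   0.19] F bay [-0.1  -0.31 -1.85] tau [-0.011  0.01   0.024] yaw 4.39 tilt xy [-0. -0.]
```

Emit:
arm_command:
  linear:
    - [0,0,0.01]
    - [-0.05,0,0.01]
    - [-0.11,0,0.01]
    - [-0.17,0,0.01]
    - [-0.23,0,0.01]
    - [-0.29,0,0.01]
    - [-0.35,0,0.01]
    - [-0.41,0,0.01]
    - [-0.47,0,0.01]
    - [-0.53,0,0.01]
    - [-0.57,0,0.01]
    - [-0.57,0,0.01]
  rot:
    - [0,0,0]
    - [0,0,0]
    - [0,0,0]
    - [0,0,0]
    - [0,0,0]
    - [0,0,0]
    - [0,0,0]
    - [0,0,0]
    - [0,0,0]
    - [0,0,0]
    - [0,0,0]
    - [0,0,0]

```text
clock: 21.1
ee_pos: [0.4575, 0.0726, 0.1318]
orientation: [-3.139, -0.12, -0.0]
wrist_force: [0.3, -0.3, -1.0]
gripper_width: 0.011
grip_force: 68.6
```

```bash
python3 -c "
from h import *
toe()
c=snap('scene','s11'); prof(c,ys=(-12,-8,-4,0,4,8,12,16,20),x0=-175,x1=-70,z=.003)"
```

```text
clk 21.1 toe bay mm [-125.39    4.08   -0.16] F bay [ 0.3  -0.32 -1.01] tau [-0.016 -0.007  0.006] yaw 4.39 tilt xy [0.01 0.  ]
x [-70, -75, -80, -85, -90, -95, -100, -105, -110, -115, -120, -125, -130, -135, -140, -145, -150, -155, -160, -165, -170]
-12 [70, 70, 71, 70, 104, 135, 133, 135, 142, 143, 141, 141, 141, 139, 134, 135, 137, 139, 138, 140, 139]
-8 [70, 71, 72, 71, 119, 131, 132, 139, 138, 127, 131, 132, 143, 140, 135, 134, 137, 139, 136, 140, 137]
-4 [71, 71, 70, 69, 102, 133, 141, 136, 128, 138, 136, 134, 136, 142, 135, 133, 135, 138, 136, 138, 139]
0 [71, 70, 70, 71, 117, 131, 140, 137, 134, 139, 123, 137, 116, 124, 137, 141, 140, 140, 140, 141, 140]
4 [70, 70, 71, 70, 100, 136, 141, 134, 135, 137, 114, 124, 96, 88, 106, 116, 110, 115, 110, 116, 110]
8 [70, 72, 70, 69, 112, 127, 143, 138, 133, 138, 109, 102, 109, 127, 135, 129, 135, 132, 138, 131, 138]
12 [67, 68, 68, 69, 101, 129, 141, 138, 134, 140, 137, 130, 131, 141, 136, 136, 136, 138, 138, 138, 137]
16 [73, 72, 73, 73, 114, 137, 138, 144, 138, 137, 135, 139, 143, 136, 135, 133, 136, 137, 138, 137, 139]
20 [68, 69, 69, 71, 97, 135, 130, 139, 142, 141, 139, 140, 141, 135, 133, 134, 135, 137, 137, 137, 137]
```

Emit:
arm_command:
  linear:
    - [-0.05,0,0]
    - [-0.11,0,0]
    - [-0.17,0,0]
    - [-0.2,0,0]
    - [-0.2,0,0]
    - [-0.1,0,0]
    - [-0.08,0,0]
    - [-0.08,0,-0.1]
    - [-0.08,0,-0.3]
    - [-0.08,0,-0.6]
    - [-0.08,0,-0.9]
    - [-0.08,0,-1.2]
  rot:
    - [0,0,0]
    - [0,0,0]
    - [0,0,0]
    - [0,0,0]
    - [0,0,0]
    - [0,0,0]
    - [0,0,0]
    - [0,0,0]
    - [0,0,0]
    - [0,0,0]
    - [0,0,0]
    - [0,0,0]

```text
clock: 22.35
ee_pos: [0.4539, 0.0723, 0.1937]
orientation: [-3.139, -0.12, -0.002]
wrist_force: [-0.2, 0.1, -1.3]
gripper_width: 0.0112
grip_force: 68.5
```

```bash
python3 - <<'E'
from h import *
toe()
c=snap('scene','s12'); prof(c,ys=(-20,-16,-12,-8,-4,0,4,8,12,16,20,24,28),x0=-175,x1=-80,z=.003)
E
```

```text
clk 22.35 toe bay mm [-128.8     4.06   61.72] F bay [-0.16  0.07 -1.33] tau [-0.007  0.002  0.063] yaw 4.38 tilt xy [0.07 0.01]
x [-80, -85, -90, -95, -100, -105, -110, -115, -120, -125, -130, -135, -140, -145, -150, -155, -160, -165, -170]
-20 [87, 83, 120, 137, 138, 137, 135, 139, 140, 138, 138, 140, 138, 136, 137, 139, 139, 141, 139]
-16 [72, 71, 120, 136, 139, 136, 135, 138, 141, 138, 139, 140, 137, 134, 136, 140, 137, 141, 138]
-12 [70, 71, 105, 136, 137, 136, 135, 139, 142, 143, 141, 141, 140, 135, 137, 139, 138, 140, 138]
-8 [70, 72, 119, 136, 137, 133, 136, 140, 132, 128, 133, 141, 143, 135, 136, 140, 139, 138, 131]
-4 [70, 68, 101, 136, 137, 132, 140, 137, 137, 136, 139, 136, 141, 142, 137, 139, 139, 129, 122]
0 [70, 72, 116, 136, 137, 128, 141, 139, 139, 137, 139, 126, 134, 143, 138, 139, 139, 116, 103]
4 [71, 71, 102, 137, 134, 130, 142, 138, 139, 137, 139, 138, 131, 142, 136, 139, 138, 137, 114]
8 [72, 69, 115, 138, 137, 132, 142, 138, 138, 136, 140, 133, 140, 141, 136, 138, 138, 139, 140]
12 [70, 71, 104, 138, 137, 125, 142, 140, 138, 136, 139, 137, 142, 141, 136, 138, 139, 139, 139]
16 [72, 72, 115, 137, 137, 133, 131, 143, 140, 136, 141, 143, 143, 138, 136, 137, 139, 138, 140]
20 [71, 69, 97, 137, 137, 133, 125, 140, 143, 141, 140, 139, 142, 135, 136, 138, 137, 139, 139]
24 [120, 139, 133, 146, 138, 145, 133, 144, 139, 146, 138, 144, 136, 136, 138, 138, 139, 138, 140]
28 [148, 147, 146, 148, 147, 147, 147, 147, 147, 147, 147, 147, 137, 135, 138, 137, 139, 138, 139]
```

Emit:
arm_command:
  linear:
    - [0,0,-0.4]
    - [0,0,-1.0]
    - [0,0,-1.6]
    - [0,0,-2.1]
    - [0,0,-2.5]
    - [0,0,-2.65]
    - [0,0,-2.65]
  rot:
    - [0,0,0]
    - [0,0,0]
    - [0,0,0]
    - [0,0,0]
    - [0,0,0]
    - [0,0,0]
    - [0,0,0]

```text
clock: 23.1
ee_pos: [0.4541, 0.0724, 0.3254]
orientation: [-3.139, -0.12, -0.004]
wrist_force: [0.4, -0.4, -1.8]
gripper_width: 0.0111
grip_force: 68.6
```

```bash
python3 -c "
from h import *
goal(.4827,-.2785,.33,-15.13); toe()"
```

```text
yaw 4.39 tilt 0.13 lin [ 0.035  7.04  -0.091] rot [-0.003 -0.016  2.44 ]
clk 23.1 toe bay mm [-128.56    4.07  193.56] F bay [ 0.34 -0.4  -1.82] tau [0.017 0.02  0.037] yaw 4.39 tilt xy [0.13 0.01]
```

Emit:
arm_command:
  linear:
    - [0,0.3,0]
    - [0,0.9,-0.1]
    - [0,1.6,-0.1]
    - [0,2.4,-0.1]
    - [0,3.2,-0.1]
    - [0,4.0,-0.1]
    - [0,4.8,-0.1]
    - [0,5.6,-0.1]
    - [0,6.3,-0.1]
    - [0.03,6.8,-0.1]
    - [0.03,7.04,-0.1]
    - [0.03,7.04,-0.1]
  rot:
    - [0,0,0]
    - [0,0,0.2]
    - [0,0,0.5]
    - [0,0,0.8]
    - [0,0,1.1]
    - [0,0,1.4]
    - [0,0,1.7]
    - [0,0,2.0]
    - [0,0,2.2]
    - [0,0,2.4]
    - [0,0,2.44]
    - [0,0,2.44]

```text
clock: 24.3
ee_pos: [0.4818, -0.2794, 0.3273]
orientation: [-3.113, 0.416, 0.005]
wrist_force: [-0.6, 0.2, -1.2]
gripper_width: 0.0112
grip_force: 68.6
```

Emit:
arm_command:
  linear:
    - [0,0,0]
    - [0,0,0]
    - [0,0,0]
  rot:
    - [0,0,0]
    - [0,0,0]
    - [0,0,0]

```text
clock: 24.6
ee_pos: [0.4823, -0.2774, 0.3298]
orientation: [3.114, -0.411, 0.001]
wrist_force: [0.1, 0.2, -1.2]
gripper_width: 0.011
grip_force: 68.6
```

```bash
python3 - <<'E'
from h import *
goal(.4828,-.2786,.142,-15.15)
# compare hook image in s2 (lifted, same pose z .3208) with now
c=snap('scene','s13')
def hd(c):
    h=cv2.cvtColor(c['img'],cv2.COLOR_RGB2HSV)
    m=((h[...,0]<18)&(h[...,1]>110)).astype(np.uint8); m[:,:72]=0;m[:,152:]=0;m[:55]=0;m[115:]=0
    n,l,st,ce=cv2.connectedComponentsWithStats(m); i=1+np.argmax(st[1:,4]); return st[i],ce[i].round(1)
print(hd(load('s2')),hd(c),env.state()['ee_pos'])
E
```

```text
yaw -15.03 tilt 0.05 lin [0.014 0.021 3.756] rot [ 0.001 -0.006  0.015]
(array([  72,   55,   77,   60, 2017], dtype=int32), array([94.7, 84.7])) (array([  72,   55,   76,   60, 2076], dtype=int32), array([95.2, 82.8])) [ 0.4822691 -0.2775065  0.3297836]
```

Emit:
arm_command:
  linear:
    - [0.01,0.02,0.2]
    - [0.01,0.02,0.6]
    - [0.01,0.02,1.1]
    - [0.01,0.02,1.6]
    - [0.01,0.02,2.1]
    - [0.01,0.02,2.5]
    - [0.01,0.02,2.9]
    - [0.01,0.02,3.2]
    - [0.01,0.02,3.4]
    - [0.01,0.02,3.5]
    - [0.01,0.02,3.55]
    - [0.01,0.02,3.55]
  rot:
    - [0,0,0]
    - [0,0,0]
    - [0,0,0]
    - [0,0,0]
    - [0,0,0]
    - [0,0,0]
    - [0,0,0]
    - [0,0,0]
    - [0,0,0]
    - [0,0,0]
    - [0,0,0]
    - [0,0,0]

```text
clock: 25.85
ee_pos: [0.4826, -0.2797, 0.1522]
orientation: [3.114, -0.414, 0.001]
wrist_force: [-0.2, -0.0, -2.3]
gripper_width: 0.011
grip_force: 68.6
```

```bash
python3 -c "
from h import *
goal(.4828,-.2786,.142,-15.15); print(env.state()['wrist_force'],env.state()['wrist_torque'])"
```

```text
yaw -15.13 tilt 0.05 lin [-0.001 -0.023  0.204] rot [ 0.002 -0.006  0.002]
[-0.17757083 -0.01883198 -2.32447701] [-0.00613973 -0.01711784  0.03824637]
```

Emit:
arm_command:
  linear:
    - [0,-0.02,0.08]
    - [0,-0.02,0.14]
    - [0,-0.02,0.18]
    - [0,-0.02,0.2]
    - [0,-0.02,0.2]
    - [0,-0.02,0.2]
  rot:
    - [0,0,0]
    - [0,0,0]
    - [0,0,0]
    - [0,0,0]
    - [0,0,0]
    - [0,0,0]

```text
clock: 26.45
ee_pos: [0.4826, -0.2787, 0.142]
orientation: [3.114, -0.414, 0.0]
wrist_force: [-0.6, 1.7, -0.5]
gripper_width: 0.0108
grip_force: 68.8
```

```bash
python3 -c "
from h import *
s=env.state(); print(s['ee_pos'],s['wrist_force'],s['wrist_torque'])"
```

```text
[ 0.48260703 -0.27869619  0.1420488 ] [-0.60859825  1.68984582 -0.52638546] [0.0740796  0.13715486 0.02487762]
```

Emit:
arm_command:
  linear:
    - [0,0,0.01]
    - [0,0,0.01]
  rot:
    - [0,0,0]
    - [0,0,0]

```text
clock: 26.65
ee_pos: [0.4826, -0.2787, 0.142]
orientation: [3.114, -0.414, 0.001]
wrist_force: [-2.2, 1.7, 3.8]
gripper_width: 0.0111
grip_force: 69.3
```

Emit:
arm_command:
  linear:
    - [0,0,0]
    - [0,0,0]
    - [0,0,0]
    - [0,0,0]
    - [0,0,0]
    - [0,0,0]
    - [0,0,0]
    - [0,0,0]
    - [0,0,0]
    - [0,0,0]
    - [0,0,0]
    - [0,0,0]
  rot:
    - [0,0,0]
    - [0,0,0]
    - [0,0,0]
    - [0,0,0]
    - [0,0,0]
    - [0,0,0]
    - [0,0,0]
    - [0,0,0]
    - [0,0,0]
    - [0,0,0]
    - [0,0,0]
    - [0,0,0]
  fingers: 1

```text
clock: 27.85
ee_pos: [0.4826, -0.2787, 0.1412]
orientation: [-3.114, 0.414, 0.0]
wrist_force: [0.5, -0.1, 0.3]
gripper_width: 0.0851
grip_force: 0.0
```

Emit:
arm_command:
  linear:
    - [0,0,-0.1]
    - [0,0,-0.3]
    - [0,0,-0.6]
    - [0,0,-1.0]
    - [0,0,-1.5]
    - [0,0,-2.0]
    - [0,0,-2.4]
    - [0,0,-2.6]
    - [0,0,-2.6]
    - [0,0,-2.6]
    - [0,0,-2.6]
  rot:
    - [0,0,0]
    - [0,0,0]
    - [0,0,0]
    - [0,0,0]
    - [0,0,0]
    - [0,0,0]
    - [0,0,0]
    - [0,0,0]
    - [0,0,0]
    - [0,0,0]
    - [0,0,0]

```text
clock: 28.95
ee_pos: [0.4823, -0.2785, 0.2697]
orientation: [-3.113, 0.414, 0.003]
wrist_force: [-0.1, -0.2, -0.1]
gripper_width: 0.0857
grip_force: 0.0
```

```bash
python3 - <<'E'
from h import *
a=load('s0'); c=snap('scene','s14'); print(env.state()['wrist_force'])
def hd(c):
    h=cv2.cvtColor(c['img'],cv2.COLOR_RGB2HSV)
    m=((h[...,0]<18)&(h[...,1]>110)).astype(np.uint8); m[:,:104]=0;m[:,169:]=0;m[:140]=0;m[200:]=0
    n,l,st,ce=cv2.connectedComponentsWithStats(m); i=1+np.argmax(st[1:,4]); return st[i],ce[i].round(2)
print(hd(a),hd(c))
g=[cv2.GaussianBlur(cv2.cvtColor(x['img'],cv2.COLOR_RGB2GRAY),(0,0),1).astype(float) for x in(a,c)]
d=np.abs(g[0]-g[1]); 
for n,(x0,y0,x1,y1) in dict(stand=(105,140,200,250),jar=(350,245,385,285),noz=(244,242,262,262),cup=(65,300,120,355),units=(150,265,390,420)).items():
    r=d[y0:y1,x0:x1]; print(n,(r>20).sum(),r.max().round(1))
m=(d>8).astype(np.uint8); m[:255]=0
n,l,st,ce=cv2.connectedComponentsWithStats(m)
print([ (st[i].tolist(),ce[i].round()) for i in range(1,n) if st[i,4]>15])
prof(c,ys=(-16,-12,-8,0,4,8,16,20),x0=-160,x1=-80,z=.003)
E
```

```text
[ 0.20459365  0.46819151 -0.25701376]
(array([106, 143,  60,  49, 537], dtype=int32), array([133.67, 168.15])) (array([106, 143,  60,  49, 539], dtype=int32), array([134.38, 167.96]))
stand 0 14.0
jar 0 3.0
noz 0 3.0
cup 0 3.0
units 371 74.0
[([271, 333, 27, 27, 451], array([284., 346.]))]
x [-80, -85, -90, -95, -100, -105, -110, -115, -120, -125, -130, -135, -140, -145, -150, -155]
-16 [68, 69, 116, 132, 134, 132, 131, 135, 135, 135, 136, 136, 133, 131, 131, 135]
-12 [69, 68, 102, 131, 134, 133, 131, 134, 138, 139, 138, 137, 137, 131, 132, 135]
-8 [67, 68, 115, 132, 134, 129, 132, 137, 129, 124, 129, 136, 139, 130, 132, 135]
0 [67, 69, 113, 133, 132, 125, 136, 136, 134, 134, 136, 122, 131, 138, 133, 134]
4 [69, 66, 99, 134, 131, 126, 138, 134, 135, 133, 135, 134, 126, 138, 132, 134]
8 [68, 67, 111, 132, 133, 129, 138, 134, 134, 133, 137, 130, 137, 137, 133, 134]
16 [70, 71, 110, 134, 132, 129, 127, 138, 135, 133, 137, 138, 139, 133, 132, 133]
20 [68, 70, 93, 134, 133, 130, 122, 136, 139, 136, 136, 137, 138, 131, 132, 133]
```

```bash
python3 -c "
from station import env
print(env.hand_in())"
```

```text
the job is handed in; nothing more can be done
None
```

I drew the ring out onto the worktop and handed the job in at about 29 s: it lies flat about 15 mm in front of the gap, clear of the units, after slipping off the toe once at the tray's edge and being re-hooked. The rod hangs back on its stand as before, and the jar, nozzle and cup show no change in the last camera picture.

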